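# Right the fallen bottle in the bottle box and bar it in

## Robot

A 6-joint arm with a two-finger parallel gripper is mounted at the origin on the work surface. World frame = base frame: x ahead of the robot, y to its left, z up, the work surface at z = 0. Lengths are in m, angles in rad, forces in N, time in s.
With the tool pointing down it reaches from about 0.3 to 0.875 m from the base axis. Payload 6.4 kg.
Tool frame: the origin (TCP) lies at the very end of the fingers, on their centre line; the grasp point (between the pads) lies 19 mm behind it; z points along the fingers, y is the line along which they close (so a half turn about z gives the same grasp; the last joint's range is limited). The gripper opens to 88 mm and grips with 3 to 60 N. Pads are 18 mm wide; open, the fingers measure 123 mm over their backs; the gripper's body (75 mm by 187 mm) begins 45 mm behind the grasp point.
Start: joints at [-1.546, 0.181, 1.607, -0, 1.354, -0.206], TCP at [0.132, -0.56, 0.239] pointing down, gripper open.
Joint ranges: [-2.99, 2.99], [-0.89, 2.07], [0.3, 2.58], [-1.14, 4.28], [0, 2.63], [-3.12, 3.12]. Speed limits (rad/s): [2.57, 2.57, 3.01, 3.14, 3.14, 3.14].

## Interface

Orientations are given as a unit quaternion [x, y, z, w].
In Python, from rig import sense, snapshot, camera_model, hand_in gives the robot as it stands. The module is installed in compiled form; this text tells all that it offers.
- The arm moves only by the tool servo_tool, never from a script. Its argument "moves" is a list that holds one entry, the list of rows, each a list of 7 numbers: the shift along the world's x, y, z normalised to -1 to 1, where 1 is 4 cm, then the turn, a rotation vector about the world's x, y, z normalised to -1 to 1, where 1 is 5 degrees, then the opening, from 0 (shut) to 1 (fully open). In form: [[[tx, ty, tz, wx, wy, wz, claw], ...]]. A call has 1 to 20 rows; each row shifts and turns the commanded pose from where the row before left it; what a row does not reach is not made up. A row lasts 1/10 s, in which the tool goes at most 50 mm and 8.59 degrees, less where a joint would pass 70% of its speed; a pose out of reach is approached as far as the arm can. A call with a number of a shift or a turn outside -1 to 1 is refused whole. A call with a gripper value outside its range is refused whole. The fingers move at their own pace and stop on an object; the grip force is fixed at half the most. Time passes only in rows, so rows that do not move let the fingers close. It gives the time, the measured TCP pose, the force, the opening and the grip force at its end, in the units of the state.
- sense(): the state, without advancing time (a new reading comes with each control period).
- snapshot(name): name is "side" or "top"; returns the picture (384x512x3 uint8, red, green, blue); there is no depth.
- camera_model(name): a dict with "fov_y" (degrees; the focal length in pixels is half the picture's height over the tangent of half this angle, whatever the lens; pixels are square), "cx", "cy" (the principal point, pixels), "dist" ([k1, k2, p1, p2, k3] as OpenCV has them; the pictures are not rectified), "R" (3x3) and "t" (3): a world point X has camera coordinates R X + t. Camera axes: x right, y down, z forward; pixel columns grow to the right and rows downward; lengths in m; the calibration is good to about 2 mm. A picture is of the moment at which its call begins. camera_model takes no time and is no camera call.
- hand_in(): hands the job in; it is judged then, once.
The state is a dict: "t": time; "joints": joint angles; "joint_velocities": joint speeds; "joint_torque": joint torques, N m; "tool_pos": TCP position; "tcp_rot": TCP orientation; "contact_force": force on the tool from outside, world axes, zero at the start; "ft_torque": the same for the moment, N m; "gripper_width": finger opening in m; "grasp_force": force on a finger pad.
Only numpy, scipy, OpenCV 4.12 (cv2) and the standard library are available. Lean on these libraries where they do the work, as an engineer would, in place of code of your own. Each camera call takes 0.05 s, during which the arm holds its last target. There are 200 camera calls.

## Task

The slim square bottle in the plywood box has slid over and leans on the rim. Tip it upright inside the box, keeping its foot below the rim, and set it down (do not drop it) standing on the box floor in the end nearest the robot, where its cap now leans out; then, with the bottle standing free, swing the hinged steel keeper bar down across the box so that it lies flat behind the bottle. Do not disturb the mug, jar and flask around the box.

Things in the scene. Friction and masses are not known exactly. Their poses are not given: they have to be found in the camera images.
- crate: Deep open plywood box, fixed. Origin: centre of its underside, on the table. x: along its length, away from the robot (yaw within 0.4 rad of the robot's x); y: to the keeper's hinge side; z up. Inside 141 (x) x 78 mm (y), walls 9 mm; floor top 10 mm, rim 130 mm above the table. The near end wall's inner face is at x = -70 mm; the closed keeper bar covers x = -12 to 0 mm.
- bottle_centre (a point): Centre of the slim square bottle, half-way up its axis. Amber body 44 x 44 x 180 mm, short neck, black square cap 28 x 28 mm, 190 to 235 mm above the foot; about 0.3 kg. z axis: foot to cap; x, y square to its flat sides. Starts leaning 42 degrees from vertical towards the crate's -x, foot in the far floor corner, underside on the near rim, cap over and beyond it, sides square to the crate within 3 degrees.
- bottle_cap (a point): Centre of the bottle's cap: on the bottle's axis, 212.5 mm above the foot and 95 mm above bottle_centre. Same axes as the bottle.
- bottle_foot (a point): Centre of the bottle's flat underside. Same axes as the bottle.
- keeper (a joint): Angle (rad) of the steel keeper bar: 0 closed, level across the rim; 1.57 straight up; 2.0 the open stop, leaning out over the crate's +y side, where it starts (1.85 to 2.0). Turns freely, lightly damped; 0.1 kg, falls in about a second to the side it leans to. Hinge line along crate x at crate y = +50 mm, 134 mm above the table; bar centre line at crate x = -6 mm, 12 mm wide, 6 mm thick.
- keeper_end (a point): Centre of the round knob (16 mm diameter, 14 mm long) at the free end of the keeper bar, 108 mm from its hinge line; when closed it lies just outside the crate's -y wall.
- mug: White mug, 80 mm across, 95 mm high, a bystander standing beside the box, not to be disturbed. Origin: centre of its underside.
- jar: Squat lidded jar, 72 mm across, 90 mm high, a bystander standing beside the box, not to be disturbed. Origin: centre of its underside.
- flask: Small round bottle, 52 mm across, 130 mm high, a bystander standing beside the box, not to be disturbed. Origin: centre of its underside.
There are look-alikes about, which are no part of the job. Leave any blue or yellow look-alike of the part that bears bottle_centre alone.

How it is judged:
On the way:
1. the bottle stands upright on the box floor in the near end, let go, with the keeper still open (angle between bottle_centre's own z axis and vertical below 0.09 rad and x of bottle_foot in the frame of crate between -0.075 and -0.0318734 m and z of bottle_foot in the frame of crate between 0.005 and 0.0145 m and y of bottle_foot in the frame of crate between -0.04 and 0.04 m and contact force between the fingers and bottle below 0.2 N and value of joint keeper above 1.2 rad), for 0.2 s.
At the end, for the whole second after the job is handed in: The bottle stands on the floor of the box within 5 degrees of upright, at rest, between the near end wall and the keeper bar, and the keeper is down within 0.08 rad of level with nothing jammed under it (angle between bottle_centre's own z axis and vertical below 0.09 rad and x of bottle_foot in the frame of crate between -0.075 and -0.0318734 m and z of bottle_foot in the frame of crate between 0.005 and 0.0145 m and y of bottle_foot in the frame of crate between -0.04 and 0.04 m and value of joint keeper below 0.08 rad and linear speed of bottle below 0.02 m/s and contact force between anything else and keeper below 3 N); the robot touches nothing.
It fails at once if the bottle's foot is lifted above the rim of the box (z of bottle_foot in the frame of crate above 0.13 m).
It fails at once if the bottle is dropped or knocked over (moves faster than 0.45 m/s while not held) (contact force between the fingers and bottle below 0.1 N and linear speed of bottle above 0.45 m/s).
It fails at once if the mug is pushed more than 20 mm or tipped over (distance of mug from where it was at the start of the episode above 0.02 m or angle between mug's own z axis and vertical above 0.3 rad).
It fails at once if the jar is pushed more than 20 mm or tipped over (distance of jar from where it was at the start of the episode above 0.02 m or angle between jar's own z axis and vertical above 0.3 rad).
It fails at once if the flask is pushed more than 20 mm or tipped over (distance of flask from where it was at the start of the episode above 0.02 m or angle between flask's own z axis and vertical above 0.3 rad).
It also fails if it takes over 51 s, if anything falls off the work surface, if the arm or the gripper's body presses on something with over 40 N, if the wrist force passes 120 N, or if a joint passes its speed limit or range.

## Working session

There is one attempt and no reset: what is moved stays moved. The work goes in short steps, Python scripts to look and compute and a tool call to move; the robot and the scene stay as the last step left them, time stands still between calls to the robot, and variables do not carry over. Pictures are saved under pics/ and viewed, at most 10 in all, crops included, and the job is handed in when it is done.

Besides the shell and the picture viewer there is one more tool, called after "Call:" by a JSON object that holds its "fn" and its "kwargs". servo_tool: Moves the arm, as the interface text tells. Scaled input: -1 to 1 covers 4 cm each way for a shift and 5 degrees each way for a turn. Its arguments: {"type":"object","properties":{"moves":{"type":"array","items":{"type":"array","items":{"type":"array","items":{"type":"number"}}}}},"required":["moves"]}

```bash
mkdir -p pics
python3 - <<'E'
from rig import *
import cv2,json
for n in("side","top"):
    cv2.imwrite(f"pics/{n}0.png",cv2.resize(snapshot(n)[:,:,::-1],(800,600),interpolation=cv2.INTER_CUBIC))
    m=camera_model(n);print(n,m)
print(sense())
E
```

```text
side {'fov_y': 47.01462281099411, 'cx': 255.42147556230603, 'cy': 192.1372050600508, 'dist': array([-0.02177735,  0.        ,  0.        ,  0.        ,  0.        ]), 'R': array([[-0.90394681, -0.42738391,  0.01493828],
       [-0.22478991,  0.44514986, -0.86678203],
       [ 0.36379892, -0.78688283, -0.49846339]]), 't': array([0.58928539, 0.240218  , 0.86835571])}
top {'fov_y': 53.602220833746536, 'cx': 260.4502942190669, 'cy': 190.27738007781224, 'dist': array([-0.06392428,  0.        ,  0.        ,  0.        ,  0.        ]), 'R': array([[ 0.05473726, -0.99849961, -0.00153661],
       [-0.97468255, -0.05309738, -0.21719713],
       [ 0.21678966,  0.01338648, -0.97612655]]), 't': array([0.01823618, 0.62942571, 0.98645621])}
{'t': 0.1, 'joints': array([-1.54630501e+00,  1.81442461e-01,  1.60787001e+00,  1.03067645e-05,
        1.35381819e+00, -2.06277267e-01]), 'joint_velocities': array([ 0.00045945, -0.00238351, -0.001322  ,  0.00110171, -0.00061905,
       -0.0008114 ]), 'joint_torque': array([ 8.04983520e-04, -4.34816802e+01, -3.42693436e+01,  7.05278758e-02,
        3.40641942e-02, -4.24272287e-05]), 'tool_pos': array([ 0.13153849, -0.55927049,  0.23793226]), 'tcp_rot': array([ 9.93350449e-01,  1.15127294e-01,  7.48120136e-05, -7.65375447e-04]), 'contact_force': array([-0.08917674, -0.65102237,  1.01083604]), 'ft_torque': array([ 0.02447883, -0.02896885,  0.00146788]), 'grasp_force': 0.0, 'gripper_width': 0.08837233182137323}
```

View pics/side0.png

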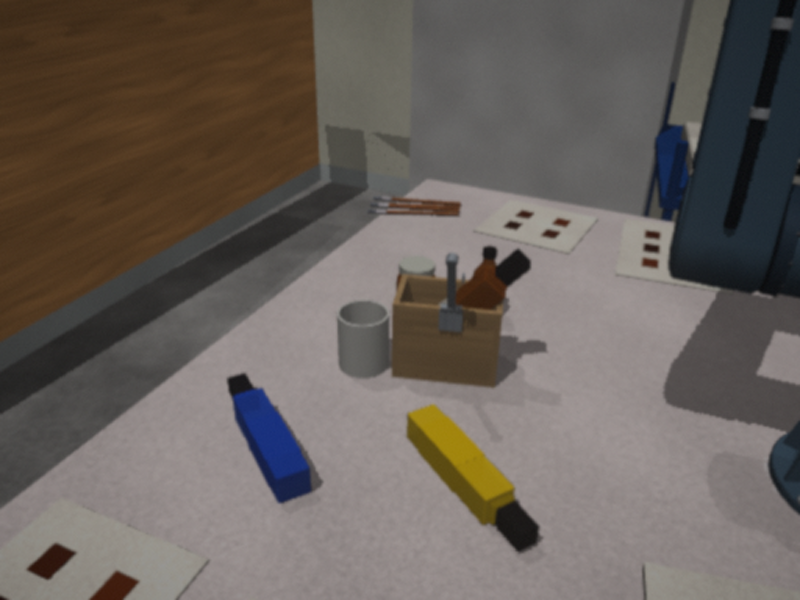

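View pics/top0.png

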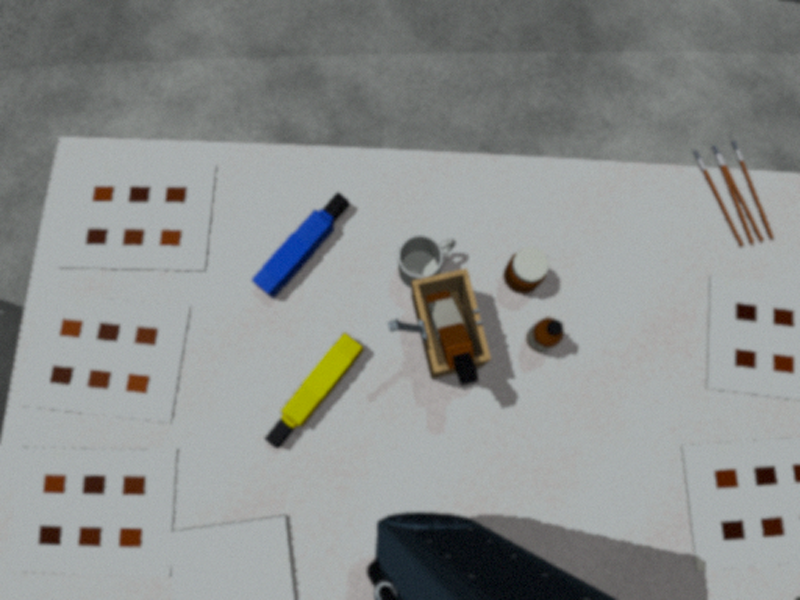

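Candidates in the top view are the amber square bottle leaning in the crate (455,330), the round flask (547,333), and the blue (300,245) and yellow (315,380) look-alikes. I choose the amber one in the crate and check it in a close crop.

Run:
```python
from rig import *
import cv2
a=snapshot("top")[:,:,::-1][140:260,240:370]
b=snapshot("side")[:,:,::-1][150:250,210:350]
cv2.imwrite("pics/topc.png",cv2.resize(a,None,fx=5,fy=5,interpolation=cv2.INTER_CUBIC))
cv2.imwrite("pics/sidec.png",cv2.resize(b,None,fx=5,fy=5,interpolation=cv2.INTER_CUBIC))
```

```text
(no output)
```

View pics/topc.png

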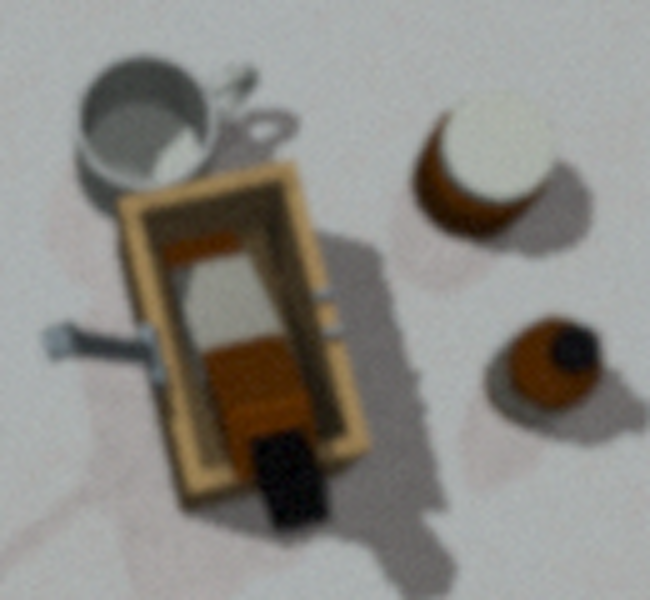

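View pics/sidec.png

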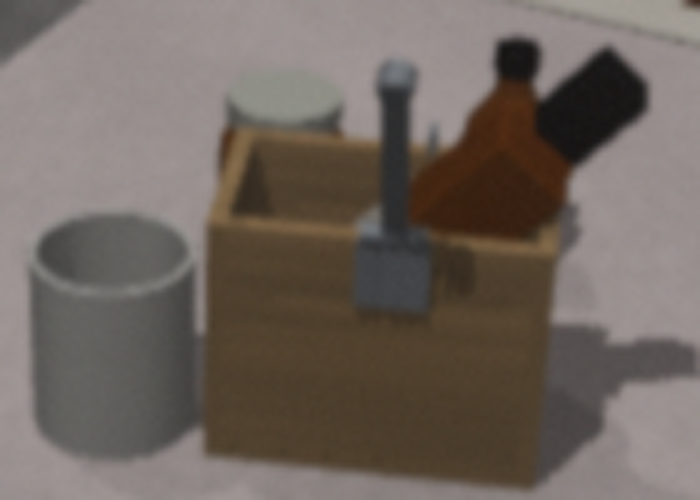

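The crops show the leaning amber bottle with its black cap at topc (290,480). The crate rim's outer corners are at topc (119,200), (296,162), (370,447) and (186,505). The open keeper is on the left, with its knob at (58,340). Next I fit the poses.

```bash
cat > h.py <<'E'
import numpy as np,cv2
from scipy.optimize import least_squares
from scipy.spatial.transform import Rotation as Ro
from rig import *
CM={n:camera_model(n) for n in("side","top")}
def proj(n,X):
    m=CM[n];f=192/np.tan(np.radians(m["fov_y"]/2));K=np.array([[f,0,m["cx"]],[0,f,m["cy"]],[0,0,1]])
    return cv2.projectPoints(np.array(X,float).reshape(-1,3),cv2.Rodrigues(m["R"])[0],m["t"],K,m["dist"])[0][:,0]
crop=lambda p,o,s=5:(np.array(p,float)+.5)/s-.5+np.array(o)
def ray(n,px,z):
    m=CM[n];f=192/np.tan(np.radians(m["fov_y"]/2));K=np.array([[f,0,m["cx"]],[0,f,m["cy"]],[0,0,1]])
    u=cv2.undistortPoints(np.array([[px]],float),K,m["dist"])[0,0]
    d=m["R"].T@np.array([*u,1]);c=-m["R"].T@m["t"];return c+d*(z-c[2])/d[2]
def W(p,cr): # crate->world
    c,s=np.cos(p[2]),np.sin(p[2]);R=np.array([[c,-s,0],[s,c,0],[0,0,1]])
    return np.atleast_2d(cr)@R.T+[p[0],p[1],0]
E
python3 - <<'E'
from h import *
T=crop([(119,200),(296,162),(370,447),(186,505)],(240,140))
S=crop([(207,224),(243,128),(556,248),(206,453),(537,487)],(210,150))
a,b=.0795,.048
TC=[(a,b,.13),(a,-b,.13),(-a,-b,.13),(-a,b,.13)]
SC=[(a,b,.13),(a,-b,.13),(-a,b,.13),(a,b,0),(-a,b,0)]
f=lambda p:np.r_[(proj("top",W(p,TC))-T).ravel(),(proj("side",W(p,SC))-S).ravel()]
r=least_squares(f,[.55,0,.2],loss="soft_l1");p=r.x;print(p,np.degrees(p[2]));print(f(p).reshape(-1,2).round(1))
np.save("crate.npy",p)
# bottle: lateral y, yaw, s (tilt); cap outer end face corners
print("cap predicted (crop px)")
def bot(q,loc):
    y,yaw,th=q
    R=Ro.from_euler("zy",[yaw,-th]).as_matrix()
    foot=np.array([.0705-.022*np.cos(th),y,.010+.022*np.sin(th)])
    return foot+np.atleast_2d(loc)@R.T
# cap upper(+x) face corners & end lower corners seen from top
L=[(.014,.014,.19),(.014,-.014,.19),(-.014,-.014,.235),(-.014,.014,.235)]
Tb=crop([(252,437),(300,430),(328,515),(278,528)],(240,140))
Ls=[(-.014,.014,.235),(.014,.014,.235)];Sb=crop([(647,103),(609,47)],(210,150))
g=lambda q:np.r_[(proj("top",W(p,bot(q,L)))-Tb).ravel(),(proj("side",W(p,bot(q,Ls)))-Sb).ravel()]
r=least_squares(g,[0,0,.733]);print(r.x,np.degrees(r.x[1:]));print(g(r.x).reshape(-1,2).round(1))
q=r.x
cap=W(p,bot(q,[0,0,.2125]))[0];ax=W([0,0,p[2]],(bot(q,[0,0,1])-bot(q,[0,0,0])))[0];print("cap",cap,"axis",ax)
print("knob",crop((58,340),(240,140)),"mug",W(p,[[0,0,0]]))
print("flask",ray("top",crop((576,350),(240,140)),.13),"jar",ray("top",crop((498,148),(240,140)),.09))
s=sense();print(Ro.from_quat(s["tcp_rot"]).as_matrix().round(3))
E
```

```text
[ 0.57983277 -0.02202005  0.28232234] 16.175878277334615
[[-0.3  0.1]
 [-0.3 -0.2]
 [ 0.2  1.2]
 [ 0.5 -1.8]
 [ 0.2 -0.7]
 [-0.5 -0.8]
 [ 0.9  1.1]
 [-0.2  0.1]
 [-0.2  0.4]]
cap predicted (crop px)
[ 0.00141987 -0.06034185  0.71748365] [-3.45733325 41.10878513]
[[-0.4 -1. ]
 [ 1.2 -1.6]
 [ 0.8  1.3]
 [-0.7  0.8]
 [-0.1 -0.3]
 [-1.3  2.3]]
cap [ 0.4970407  -0.04455717  0.1845756 ] axis [-0.63146142 -0.18316825  0.75346259]
knob [251.2 207.6] mug [[ 0.57983277 -0.02202005  0.        ]]
flask [ 0.57603048 -0.1954649   0.13      ] jar [ 0.69427297 -0.16170782  0.09      ]
[[ 0.973  0.229 -0.   ]
 [ 0.229 -0.973  0.001]
 [ 0.    -0.001 -1.   ]]
```

Call:
{"fn": "servo_tool", "kwargs": {"moves": [[[0.442,0.767,0.1,0,0,0,1],[0.442,0.767,0.1,0,0,0,1],[0.442,0.767,0.1,0,0,0,1],[0.442,0.767,0.1,0,0,0,1],[0.442,0.767,0.1,0.19,-0.82,0,1],[0.442,0.767,0.1,0.19,-0.82,0,1],[0.442,0.767,0.1,0.19,-0.82,0,1],[0.442,0.767,0.1,0.19,-0.82,0,1],[0.442,0.767,0.1,0.19,-0.82,0,1],[0.442,0.767,0.1,0.19,-0.82,0,1],[0.442,0.767,0.1,0.19,-0.82,0,1],[0.442,0.767,0.1,0.19,-0.82,0,1],[0.442,0.767,0.1,0.19,-0.82,0,1],[0.442,0.767,0.1,0.19,-0.82,0,1],[0.442,0.767,0.1,0,0,0,1],[0.442,0.767,0.1,0,0,0,1],[0,0,0,0,0,0,1],[0,0,0,0,0,0,1]]]}}

```text
t: 2.0
tool_pos: [0.4145, -0.0675, 0.3027]
tcp_rot: [0.927, 0.11, 0.357, -0.04]
contact_force: [0.3, -0.9, 0.6]
gripper_width: 0.0882
grasp_force: 0.0
```

Call:
{"fn": "servo_tool", "kwargs": {"moves": [[[0.3,0.1,-0.5,0,0,0,1],[0.3,0.1,-0.5,0,0,0,1],[0.3,0.1,-0.5,0,0,0,1],[0.3,0.1,-0.5,0,0,0,1],[0,0,0,0,0,0,1],[0,0,0,0,0,0,1]]]}}

```text
t: 2.6
tool_pos: [0.4619, -0.054, 0.2224]
tcp_rot: [0.927, 0.106, 0.356, -0.041]
contact_force: [-0.3, 0.4, -0.1]
gripper_width: 0.0885
grasp_force: 0.0
```

Run:
```python
from h import *
s=sense();R=Ro.from_quat(s["tcp_rot"]).as_matrix();print(s["tool_pos"],R.round(3))
a=cv2.resize(snapshot("top")[140:260,240:370],None,fx=4,fy=4,interpolation=cv2.INTER_CUBIC)[:400]
b=cv2.resize(snapshot("side")[130:230,240:370],None,fx=4,fy=4,interpolation=cv2.INTER_CUBIC)
n=cv2.cvtColor(np.hstack([a,b]),cv2.COLOR_RGB2BGR)
cv2.imwrite("pics/pre.png",cv2.resize(n,(800,int(800*n.shape[0]/n.shape[1]))))
```

```text
[ 0.46192636 -0.05396909  0.22243783] [[ 0.724  0.226  0.652]
 [ 0.168 -0.974  0.151]
 [ 0.669  0.    -0.743]]
```

View pics/pre.png

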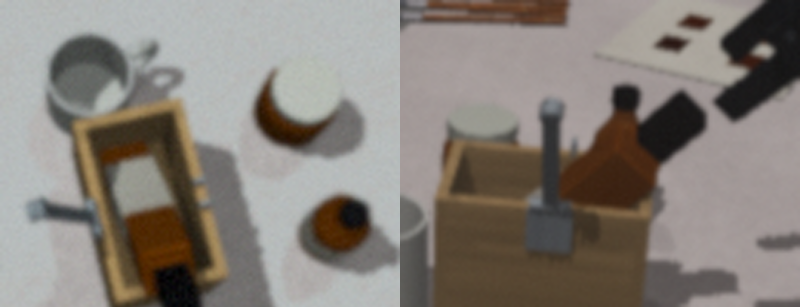

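The picture shows the fingers coaxial with the cap (right panel, finger at (730,105), cap at (672,125)). I advance and grip.

Call:
{"fn": "servo_tool", "kwargs": {"moves": [[[0.29,0.075,-0.32,0,0,0,1],[0.29,0.075,-0.32,0,0,0,1],[0.29,0.075,-0.32,0,0,0,1],[0.29,0.075,-0.32,0,0,0,1],[0,0,0,0,0,0,1],[0,0,0,0,0,0,0.6],[0,0,0,0,0,0,0.45],[0,0,0,0,0,0,0.38],[0,0,0,0,0,0,0.34],[0,0,0,0,0,0,0.3],[0,0,0,0,0,0,0.26],[0,0,0,0,0,0,0.2],[0,0,0,0,0,0,0.1],[0,0,0,0,0,0,0],[0,0,0,0,0,0,0],[0,0,0,0,0,0,0]]]}}

```text
t: 4.3
tool_pos: [0.5089, -0.0408, 0.1716]
tcp_rot: [0.927, 0.107, 0.357, -0.04]
contact_force: [1.1, 0.1, 0.7]
gripper_width: 0.028
grasp_force: 29.7
```

Run:
```python
from h import *
p=np.load("crate.npy")
s=sense();R=Ro.from_quat(s["tcp_rot"]).as_matrix();t=s["tool_pos"]
print(t,R.round(3),s["contact_force"],s["ft_torque"],s["gripper_width"],s["grasp_force"])
g=t-.019*R[:,2];C=W([0,0,-p[2]],g-[p[0],p[1],0])[0];print("grasp in crate",C)
# rigid: bottle tilt 42 in crate; cap centre expected (-.088,y,.1826)
ex=np.array([-.0881,C[1],.1826]);print("offset of grasp from cap centre",C-ex)
```

```text
[ 0.50890102 -0.04083506  0.17155736] [[ 0.722  0.228  0.653]
 [ 0.171 -0.974  0.151]
 [ 0.67   0.002 -0.742]] [1.06552371 0.08804251 0.72170953] [0.00153849 0.08001049 0.06099887] 0.02801480441103895 29.67990619552438
grasp in crate [-0.08608263  0.00238374  0.18565657]
offset of grasp from cap centre [0.00201737 0.         0.00305657]
```

```bash
cat >> h.py <<'E'
def bpose(p,th,m,h,y=0,yaw=0):
    x130=-.0705+.022/np.cos(th)+m; fz=.010+h+.022*np.sin(th)
    f=np.array([x130+(.130-fz)*np.tan(th),y,fz])
    return Ro.from_euler("z",p[2]+yaw).as_matrix()@Ro.from_euler("y",-th).as_matrix(), W(p,f)[0]
E
python3 - <<'E'
from h import *
p=np.load("crate.npy");s=sense();R=Ro.from_quat(s["tcp_rot"]).as_matrix();t=s["tool_pos"]
th0=np.radians(42);yaw0=np.arctan2(R[1,2],R[0,2])-p[2]
B0=Ro.from_euler("z",p[2]+yaw0).as_matrix()@Ro.from_euler("y",-th0).as_matrix()
C=W(p,[-.0881,.0024,.1826])[0];f0=C-.2125*B0[:,2]
print("foot0 crate",W([0,0,-p[2]],f0-[p[0],p[1],0]),np.degrees(yaw0))
Rt=B0.T@R;tt=B0.T@(t-f0);np.savez("grip.npz",Rt=Rt,tt=tt)
way=[(42,.003,.004,yaw0,-.005,3)]+[(a,.005,.008,yaw0*a/42,-.005*a/42,2) for a in (36,30,24,18,12,6,0)]
Rc,tc=R,t
for a,m,h,yw,y,n in way:
    B,f=bpose(p,np.radians(a),m,h,y,yw);Rn=B@Rt;tn=f+B@tt
    d=(tn-tc)/.04/n;w=np.degrees(Ro.from_matrix(Rn@Rc.T).as_rotvec())/5/n
    print(a,n,np.r_[d,w].round(3),"tcp",tn.round(4),"foot",W([0,0,-p[2]],f-[p[0],p[1],0]).round(4));Rc,tc=Rn,tn
E
```

```text
foot0 crate [[ 0.05387947 -0.00533949  0.02468172]] -3.1201807700285404
42 3 [-0.005  0.001  0.034 -0.    -0.     0.   ] tcp [ 0.5082 -0.0407  0.1756] foot [[ 0.0533 -0.005   0.0287]]
36 2 [-0.04  -0.025  0.184 -0.138  0.584  0.045] tcp [ 0.505  -0.0427  0.1903] foot [[ 0.0337 -0.0043  0.0309]]
30 2 [ 0.024 -0.004  0.11  -0.142  0.583  0.045] tcp [ 0.507  -0.043   0.1992] foot [[ 0.0182 -0.0036  0.029 ]]
24 2 [ 0.056  0.009  0.086 -0.147  0.582  0.045] tcp [ 0.5115 -0.0423  0.206 ] foot [[ 0.0045 -0.0029  0.0269]]
18 2 [ 0.079  0.019  0.06  -0.151  0.581  0.045] tcp [ 0.5178 -0.0408  0.2108] foot [[-0.0082 -0.0021  0.0248]]
12 2 [ 0.093  0.027  0.034 -0.156  0.579  0.045] tcp [ 0.5252 -0.0387  0.2135] foot [[-0.0202 -0.0014  0.0226]]
6 2 [ 0.101  0.033  0.007 -0.16   0.578  0.045] tcp [ 0.5333 -0.036   0.214 ] foot [[-0.0318 -0.0007  0.0203]]
0 2 [ 0.102  0.037 -0.02  -0.165  0.577  0.045] tcp [ 0.5415 -0.0331  0.2124] foot [[-0.0435  0.      0.018 ]]
```

Call:
{"fn": "servo_tool", "kwargs": {"moves": [[[-0.005,0,0.035,0,0,0,0],[-0.005,0,0.035,0,0,0,0],[-0.005,0,0.035,0,0,0,0],[-0.04,-0.025,0.184,-0.138,0.584,0.045,0],[-0.04,-0.025,0.184,-0.138,0.584,0.045,0],[0.024,-0.004,0.11,-0.142,0.583,0.045,0],[0.024,-0.004,0.11,-0.142,0.583,0.045,0],[0.056,0.009,0.086,-0.147,0.582,0.045,0],[0.056,0.009,0.086,-0.147,0.582,0.045,0],[0,0,0,0,0,0,0]]]}}

```text
t: 5.3
tool_pos: [0.5127, -0.0426, 0.2073]
tcp_rot: [0.97, 0.125, 0.207, -0.025]
contact_force: [0.3, -0.5, -1.8]
gripper_width: 0.0279
grasp_force: 30.0
```

Run:
```python
from h import *
s=sense();print(s["tool_pos"],s["contact_force"],s["ft_torque"],s["gripper_width"])
a=cv2.resize(snapshot("top")[150:270,250:350],None,fx=4,fy=4,interpolation=cv2.INTER_CUBIC)[:400]
b=cv2.resize(snapshot("side")[125:225,250:350],None,fx=4,fy=4,interpolation=cv2.INTER_CUBIC)
cv2.imwrite("pics/mid.png",cv2.cvtColor(np.hstack([a,b]),cv2.COLOR_RGB2BGR))
```

```text
[ 0.51266307 -0.04259055  0.20729033] [ 0.30617302 -0.48717194 -1.80840364] [-0.08934468  0.32350266 -0.00108009] 0.027929426001085587
```

View pics/mid.png

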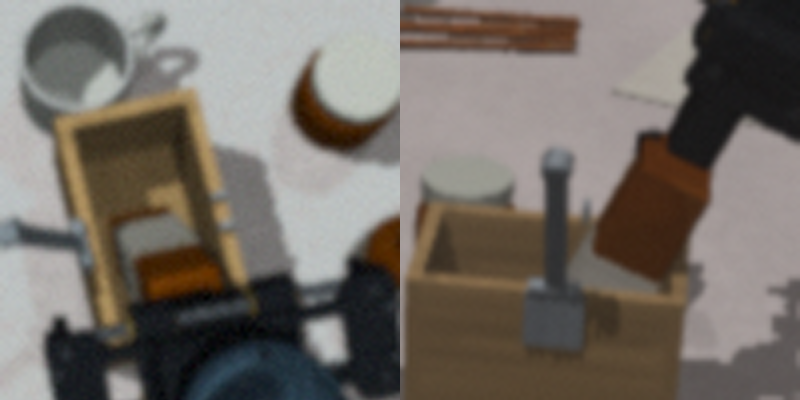

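The bottle is held rigidly at about 24° (side panel, body at (655,205)) and is clear of the rim. I continue to upright.

Call:
{"fn": "servo_tool", "kwargs": {"moves": [[[0.079,0.019,0.06,-0.151,0.581,0.045,0],[0.079,0.019,0.06,-0.151,0.581,0.045,0],[0.093,0.027,0.034,-0.156,0.579,0.045,0],[0.093,0.027,0.034,-0.156,0.579,0.045,0],[0.101,0.033,0.007,-0.16,0.578,0.045,0],[0.101,0.033,0.007,-0.16,0.578,0.045,0],[0.102,0.037,-0.02,-0.165,0.577,0.045,0],[0.102,0.037,-0.02,-0.165,0.577,0.045,0],[0,0,0,0,0,0,0],[0,0,0,0,0,0,0],[0,0,0,0,0,0,0]]]}}

```text
t: 6.5
tool_pos: [0.5406, -0.0333, 0.2122]
tcp_rot: [0.99, 0.142, 0.001, -0.001]
contact_force: [-0.2, 1.1, -1.3]
gripper_width: 0.0276
grasp_force: 29.9
```

Run:
```python
from h import *
s=sense();R=Ro.from_quat(s["tcp_rot"]).as_matrix();print(s["tool_pos"],R.round(3),s["contact_force"],s["ft_torque"],s["gripper_width"])
a=cv2.resize(snapshot("top")[150:270,250:350],None,fx=4,fy=4,interpolation=cv2.INTER_CUBIC)[:400]
b=cv2.resize(snapshot("side")[125:225,250:350],None,fx=4,fy=4,interpolation=cv2.INTER_CUBIC)
cv2.imwrite("pics/up.png",cv2.cvtColor(np.hstack([a,b]),cv2.COLOR_RGB2BGR))
p=np.load("crate.npy");z=np.load("grip.npz");B=R@z["Rt"].T;f=s["tool_pos"]-B@z["tt"]
print("bottle tilt",B[:,2],"foot crate",W([0,0,-p[2]],f-[p[0],p[1],0]))
# predicted side-image pixels of upper body edge corners for comparison (in up.png right panel)
for c in [(-.022,.022,.18),(.022,.022,.18),(-.022,.022,.125),(.022,.022,.125)]:
    print(c,((proj("side",f+B@np.array(c))[0]-[250,125])*4+[400,0]).round(0))
```

```text
[ 0.54064325 -0.03326052  0.21217314] [[ 0.96   0.281  0.002]
 [ 0.281 -0.96   0.002]
 [ 0.002 -0.001 -1.   ]] [-0.24118875  1.07478708 -1.25375674] [ 0.01257139 -0.04828218 -0.06533252] 0.027636782454548963
bottle tilt [-9.11940739e-05 -1.16699752e-03  9.99999315e-01] foot crate [[-0.04426281  0.00024155  0.01774867]]
(-0.022, 0.022, 0.18) [675. 170.]
(0.022, 0.022, 0.18) [595. 163.]
(-0.022, 0.022, 0.125) [667. 257.]
(0.022, 0.022, 0.125) [589. 250.]
```

View pics/up.png

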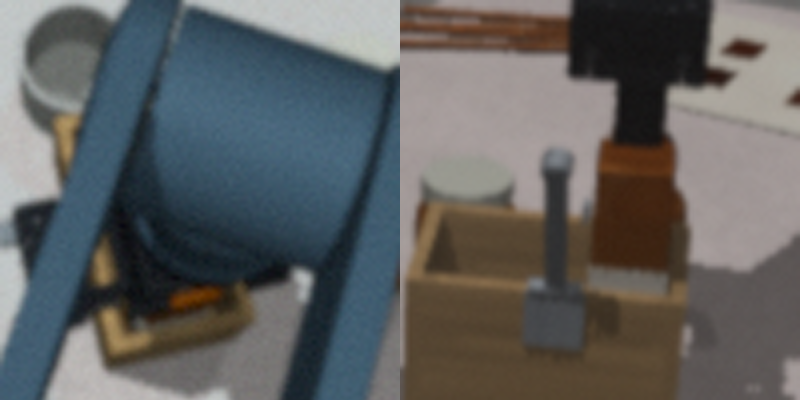

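The bottle is upright and agrees with the prediction (body edges at columns about 595 and 675). I lower it gently.

Call:
{"fn": "servo_tool", "kwargs": {"moves": [[[0,0,-0.04,0,0,0,0],[0,0,-0.04,0,0,0,0],[0,0,-0.04,0,0,0,0],[0,0,-0.04,0,0,0,0],[0,0,0,0,0,0,0],[0,0,0,0,0,0,0]]]}}

```text
t: 7.2
tool_pos: [0.5414, -0.0332, 0.2061]
tcp_rot: [0.99, 0.142, 0.001, -0.0]
contact_force: [-0.0, -0.2, -2.1]
gripper_width: 0.0282
grasp_force: 29.9
```

Call:
{"fn": "servo_tool", "kwargs": {"moves": [[[0,0,-0.02,0,0,0,0],[0,0,0,0,0,0,0]]]}}

```text
t: 7.4
tool_pos: [0.5417, -0.0332, 0.2057]
tcp_rot: [0.99, 0.142, 0.001, -0.0]
contact_force: [-0.6, 0.7, -0.0]
gripper_width: 0.0281
grasp_force: 29.9
```

Call:
{"fn": "servo_tool", "kwargs": {"moves": [[[0,0,-0.02,0,0,0,0],[0,0,0,0,0,0,0]]]}}

```text
t: 7.6
tool_pos: [0.542, -0.0332, 0.2056]
tcp_rot: [0.99, 0.142, 0.001, 0.0]
contact_force: [-0.7, 1.5, 5.7]
gripper_width: 0.0283
grasp_force: 29.9
```

Contact is felt at about 6 N, so the bottle is standing. I release it.

Call:
{"fn": "servo_tool", "kwargs": {"moves": [[[0,0,0.01,0,0,0,0],[0,0,0,0,0,0,0.3],[0,0,0,0,0,0,0.36],[0,0,0,0,0,0,0.4],[0,0,0,0,0,0,0.5],[0,0,0,0,0,0,0.6],[0,0,0,0,0,0,0.6],[0,0,0,0,0,0,0.6],[0,0,0,0,0,0,0.6]]]}}

```text
t: 8.5
tool_pos: [0.5414, -0.0332, 0.205]
tcp_rot: [0.99, 0.142, 0.001, -0.0]
contact_force: [-0.0, -0.2, -0.2]
gripper_width: 0.0529
grasp_force: 0.0
```

Run:
```python
from h import *
s=sense();print(s["tool_pos"],s["contact_force"],s["gripper_width"],s["grasp_force"])
p=np.load("crate.npy")
for a in(1.85,2.0):print("knob",W(p,[-.006,.05-.108*np.cos(a),.134+.108*np.sin(a)]))
print("start",W(p,[-.006,.150,.2]),"end",W(p,[-.006,.035,.2]),"start above",W(p,[-.0442,0,0]))
b=cv2.resize(snapshot("side")[125:225,225:358],None,fx=5,fy=5,interpolation=cv2.INTER_CUBIC)
cv2.imwrite("pics/rel.png",cv2.cvtColor(b,cv2.COLOR_RGB2BGR))
```

```text
[ 0.54143844 -0.03320935  0.204973  ] [-0.00460757 -0.23800902 -0.19470248] 0.0528524115729921 0.0
knob [[0.55184918 0.05291442 0.23781772]]
knob [[0.5476202  0.06749356 0.23220412]]
start [[0.53228229 0.12037009 0.2       ]] end [[0.56431977 0.00992282 0.2       ]] start above [[ 0.5373826  -0.03433358  0.        ]]
```

View pics/rel.png

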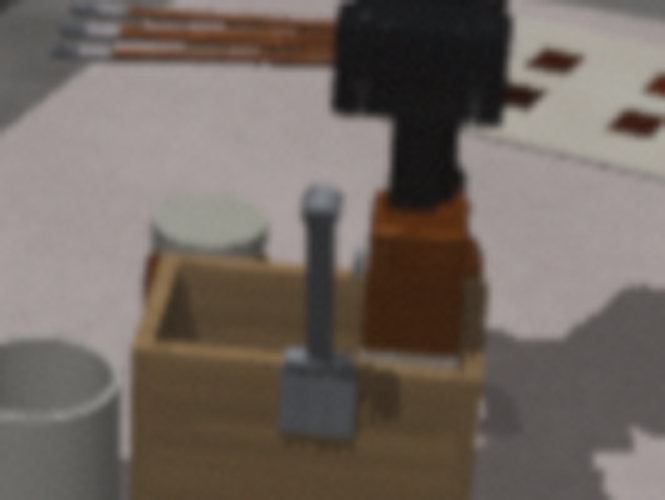

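Released, the bottle is standing free (body at (415,290), upright). I retreat straight up, move beside the keeper and descend with the fingers shut.

Call:
{"fn": "servo_tool", "kwargs": {"moves": [[[0,0,0.2,0,0,0,0.6],[0,0,0.4,0,0,0,0.6],[0,0,0.4,0,0,0,0.6],[0,0,0.5,0,0,0,0.6],[0,0,0.5,0,0,0,0.6],[0,0,0.5,0,0,0,0.6],[0,0,0.6,0,0,0,0.6],[-0.04,0.64,0,0,0,0,0],[-0.04,0.64,0,0,0,0,0],[-0.04,0.64,0,0,0,0,0],[-0.04,0.64,0,0,0,0,0],[-0.04,0.64,0,0,0,0,0],[-0.04,0.64,0,0,0,0,0],[0,0,0,0,0,0,0],[0,0,-0.6,0,0,0,0],[0,0,-0.6,0,0,0,0],[0,0,-0.6,0,0,0,0],[0,0,-0.6,0,0,0,0],[0,0,-0.6,0,0,0,0],[0,0,0,0,0,0,0]]]}}

```text
t: 10.55
tool_pos: [0.5298, 0.1195, 0.2059]
tcp_rot: [0.99, 0.142, -0.002, -0.0]
contact_force: [-0.6, -0.0, -0.1]
gripper_width: 0.0004
grasp_force: 0.0
```

Call:
{"fn": "servo_tool", "kwargs": {"moves": [[[0.07,-0.23,-0.02,0,0,0,0],[0.07,-0.23,-0.02,0,0,0,0],[0.07,-0.23,-0.02,0,0,0,0],[0.07,-0.23,-0.02,0,0,0,0],[0.07,-0.23,-0.02,0,0,0,0],[0.07,-0.23,-0.02,0,0,0,0],[0.07,-0.23,0,0,0,0,0],[0.07,-0.23,0,0,0,0,0],[0.07,-0.23,0,0,0,0,0],[0.07,-0.23,0,0,0,0,0],[0.07,-0.23,0,0,0,0,0],[0.07,-0.23,0,0,0,0,0],[0,0,0,0,0,0,0],[0,0,0,0,0,0,0],[0,0,0,0,0,0,0],[0,0,0,0,0,0,0],[0,0,0,0,0,0,0],[0,0,0,0,0,0,0]]]}}

```text
t: 12.35
tool_pos: [0.5654, 0.0103, 0.2042]
tcp_rot: [0.99, 0.143, 0.001, -0.0]
contact_force: [-0.0, -0.6, 0.1]
gripper_width: 0.0005
grasp_force: 0.0
```

Call:
{"fn": "servo_tool", "kwargs": {"moves": [[[0,0,0.5,0,0,0,0],[0,0,0.5,0,0,0,0],[0,0,0.5,0,0,0,0],[0,0,0.5,0,0,0,0],[0,0,0.5,0,0,0,0],[0,0,0.5,0,0,0,0],[-0.5,0.6,0.5,0,0,0,0],[-0.5,0.6,0.5,0,0,0,0],[-0.5,0.6,0.2,0,0,0,0],[-0.5,0.6,0,0,0,0,0],[-0.5,0.6,0,0,0,0,0],[-0.5,0.6,0,0,0,0,0],[0,0,0,0,0,0,0],[0,0,0,0,0,0,0],[0,0,0,0,0,0,0]]]}}

```text
t: 13.85
tool_pos: [0.4459, 0.1535, 0.3722]
tcp_rot: [0.99, 0.142, 0.001, -0.0]
contact_force: [0.9, -0.8, -0.2]
gripper_width: 0.0006
grasp_force: 0.0
```

Run:
```python
from h import *
s=sense();print(s["t"],s["contact_force"])
a=cv2.resize(snapshot("top")[140:260,240:370],None,fx=3.3,fy=3.3,interpolation=cv2.INTER_CUBIC)[:330]
b=cv2.resize(snapshot("side")[145:245,220:341],None,fx=3.3,fy=3.3,interpolation=cv2.INTER_CUBIC)[:330]
n=np.hstack([a,b])[:,:800];cv2.imwrite("pics/end.png",cv2.cvtColor(n,cv2.COLOR_RGB2BGR))
```

```text
13.85 [ 0.93658372 -0.76237539 -0.24822563]
```

View pics/end.png

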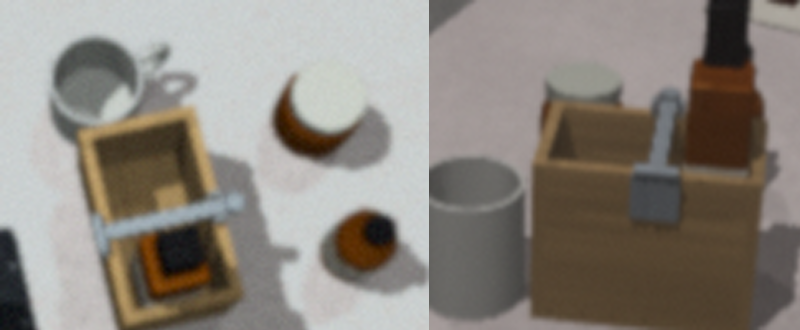

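The bar lies across the box behind the upright bottle, with its knob at (235,203) in the top panel, outside the -y wall. Before handing in I check that it is level from the knob pixel.

Run:
```python
from h import *
p=np.load("crate.npy")
for a in(0,.1,.2):
    k=W(p,[-.006,.05-.108*np.cos(a),.134+.108*np.sin(a)])
    print(a,((proj("side",k)[0]-[220,145])*3.3+[429,0]).round(),((proj("top",k)[0]-[240,140])*3.3).round())
```

```text
0 [670.  96.] [233. 203.]
0.1 [670.  84.] [234. 201.]
0.2 [671.  72.] [234. 199.]
```

Seen (667,98) against (670,96) predicted for level, so the bar is down.

```bash
python3 -c "
from rig import *
print(hand_in())"
```

```text
the job is handed in; nothing more can be done
None
```

I handed the job in at about 14 s: the bottle stands upright on the floor in the near end of the box, the keeper bar lies level behind it, and the mug, jar and flask were not touched; the hand-in returned no verdict.

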